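Clear the stacked spice tins off the griddle

TASK

The griddle is needed for cooking: take the stack of four steel spice tins on it apart, one at a time from the top down, and set each tin down gently, upright and flat inside the rim of the white tray that has its own shape and size (big square, big round, small square, small round). Put each tin into its tray before taking the next, tip none over, and leave the two green bowls where they stand.

Things in the scene. Friction and masses are not known exactly. Their poses are not given: they have to be found in the camera images.
- small_round_tin_center (a point): small round spice tin: plain steel, round, 28 mm diameter, 50 mm tall, flat closed lid, loose, about 60 g; at the start top of the stack (fourth), on the small square tin. Point: the tin's centre, half-way up (25 mm above its underside). z points up; its sides are round, yaw has no meaning.
- small_square_tin_center (a point): small square spice tin: plain steel, square, 38 x 38 mm, 50 mm tall, flat closed lid, loose, about 100 g; at the start third in the stack, on the big round tin. Point: the tin's centre, half-way up (25 mm above its underside). z points up; x and y are square to its side faces.
- big_round_tin_center (a point): big round spice tin: plain steel, round, 54 mm diameter, 50 mm tall, flat closed lid, loose, about 160 g; at the start second in the stack, on the big square tin. Point: the tin's centre, half-way up (25 mm above its underside). z points up; its sides are round, yaw has no meaning.
- big_square_tin_center (a point): big square spice tin: plain steel, square, 64 x 64 mm, 50 mm tall, flat closed lid, loose, about 220 g; at the start bottom of the stack, on the flat top of the iron griddle, 20 mm above the counter. Point: the tin's centre, half-way up (25 mm above its underside). z points up; x and y are square to its side faces.
- small_round_tray: small round tray, the place for the small round tin: fixed white ceramic tray, round, 60 mm across outside, with a round recess 48 mm across. Origin: centre of its underside, on the counter. Its inner floor is 5 mm and the top of its rim 9 mm above the counter.
- small_square_tray: small square tray, the place for the small square tin: fixed white ceramic tray, square, 70 mm across outside, with a square recess 58 mm across. Origin: centre of its underside, on the counter. Its inner floor is 5 mm and the top of its rim 9 mm above the counter; x and y are square to its sides.
- big_round_tray: big round tray, the place for the big round tin: fixed white ceramic tray, round, 86 mm across outside, with a round recess 74 mm across. Origin: centre of its underside, on the counter. Its inner floor is 5 mm and the top of its rim 9 mm above the counter.
- big_square_tray: big square tray, the place for the big square tin: fixed white ceramic tray, square, 96 mm across outside, with a square recess 84 mm across. Origin: centre of its underside, on the counter. Its inner floor is 5 mm and the top of its rim 9 mm above the counter; x and y are square to its sides.
- left_bowl: green plastic bowl on the robot's left of the griddle, loose and empty, 120 mm across the rim, 45 mm high. Origin: centre of its underside. A bystander.
- right_bowl: green plastic bowl on the robot's right of the griddle, loose and empty, 120 mm across the rim, 45 mm high. Origin: centre of its underside. A bystander.
Not all that is in view belongs to the job. Leave any blue, brown or red look-alike of the part that bears big_square_tin_center alone.

How it is judged:
By the outcome, as a careful person would: the job done as asked, in the order asked, and still so for the second after the job is handed in, with the robot touching nothing.
It also fails if it takes over 115 s, if anything falls off the work surface, if the arm or the gripper's body presses on something with over 40 N, if the wrist force passes 120 N, or if a joint passes its speed limit or range.

ROBOT

A 7-joint arm with a two-finger parallel gripper is mounted at the origin on the work surface. World frame = base frame: x ahead of the robot, y to its left, z up, the work surface at z = 0. Lengths are in mm, angles in rad, forces in N, time in s.
With the tool pointing down it reaches from about 425 to 825 mm from the base axis. Payload 3.6 kg.
Tool frame: the origin (TCP) lies midway between the tips of the shut fingers; the grasp point (between the pads) lies 19 mm behind it; z points along the fingers, y is the line along which they close (so a half turn about z gives the same grasp; the last joint's range is limited). The gripper opens to 93 mm and grips with 3 to 60 N. Pads are 15 mm wide; open, the fingers measure 128 mm over their backs; the gripper's body (75 mm by 188 mm) begins 65 mm behind the grasp point.
Start: joints at [-0.026, 0.615, -0.013, 1.423, 0.008, 1.103, -0.04], TCP at [649.971, 0.024, 218.64] pointing down, gripper open.
Joint ranges: [-3.12, 3.12], [-0.3, 2.06], [-1.34, 1.32], [0.26, 2.42], [-1.36, 4.5], [0.01, 1.98], [-2.84, 2.84]. Speed limits (rad/s): [2.79, 2.79, 3.14, 3.14, 3.14, 3.14, 3.14].

INTERFACE

Orientations are given as a unit quaternion [w, x, y, z].
In Python, from workcell import r, read_camera gives the robot as it stands.
- The arm moves only by the tool send_rows, never from a script. Its argument "rows" is a list of rows, each an object with "hand": the finger opening in mm, from 0 to 93; "xyz": the shift along the world's x, y, z scaled (see below), a list of three; "turn": the turn, a rotation vector about the world's x, y, z scaled (see below), a list of three. In form: [{"hand": hand, "xyz": [x, y, z], "turn": [rx, ry, rz]}, ...]. A call has 1 to 8 rows; each row shifts and turns the commanded pose from where the row before left it; what a row does not reach is not made up. The controller multiplies each number of a shift by 0.05 m and each number of a turn by 8 degrees. A row lasts 1/10 s, in which the tool goes at most 50 mm and 8.59 degrees, less where a joint would pass 70% of its speed; a pose out of reach is approached as far as the arm can. A call with a number of a shift or a turn outside -1 to 1 is refused whole. A call with a gripper value outside its range is refused whole. The fingers move at their own pace and stop on an object; the grip force is fixed at half the most. Time passes only in rows, so rows that do not move let the fingers close. It gives the time, the measured TCP pose, the force, the opening and the grip force at its end, in the units of the state.
- r.read_state(): the state, without advancing time (a new reading comes with each control period).
- read_camera(name): name is "scene" or "side" or "wrist"; returns a dict with "frame" (420x560x3 uint8, red, green, blue), "fx", "fy", "cx", "cy" (pixels), "T" (4x4, takes a point from camera to world coordinates). Camera axes: x right, y down, z forward; pixel columns grow to the right and rows downward; lengths in mm; the calibration is good to about 2 mm. A picture is of the moment at which its call begins. There is no depth.
- r.job_done(): hands the job in; it is judged then, once.
The state is a dict: "time_s": time; "qpos": joint angles; "qvel": joint speeds; "effort": joint torques, N m; "position": TCP position; "tcp_rot": TCP orientation; "force": force on the tool from outside, world axes, zero at the start; "ft_torque": the same for the moment, N m; "finger_gap": opening from 0.0 (shut) to 1.0 (fully open); "grip_force": force on a finger pad.
Only numpy, scipy, OpenCV 4.12 (cv2) and the standard library are available. Lean on these libraries where they do the work, as an engineer would, in place of code of your own. Each camera call takes 0.05 s, during which the arm holds its last target. There are 200 camera calls.

## Working session

There is one attempt and no reset: what is moved stays moved. The work goes in short steps, Python scripts to look and compute and a tool call to move; the robot and the scene stay as the last step left them, time stands still between calls to the robot, and variables do not carry over. Pictures are saved under pics/ and viewed, at most 14 in all, crops included, and the job is handed in when it is done.

Besides the shell and the picture viewer there is one more tool, called after ">>>" as name(argument=value, ...), one argument or row to a line, values as JSON. send_rows: Moves the arm, as the interface text tells. Its arguments: {"type":"object","properties":{"rows":{"type":"array","items":{"type":"object","properties":{"hand":{"type":"number"},"xyz":{"type":"array","items":{"type":"number","minimum":-1,"maximum":1}},"turn":{"type":"array","items":{"type":"number","minimum":-1,"maximum":1}}}}}},"required":["rows"]}

```bash
mkdir -p pics; ls; cat > h.py <<'E'
import numpy as np, cv2
from workcell import r, read_camera
def snap(n,f):
    c=read_camera(n); cv2.imwrite('pics/'+f,cv2.cvtColor(c['frame'],cv2.COLOR_RGB2BGR)); return c
def proj(c,p):
    T=np.linalg.inv(c['T']); q=T[:3,:3]@np.array(p,float)+T[:3,3]
    return np.array([c['fx']*q[0]/q[2]+c['cx'],c['fy']*q[1]/q[2]+c['cy']])
def ray(c,u,v,z):
    d=c['T'][:3,:3]@np.array([(u-c['cx'])/c['fx'],(v-c['cy'])/c['fy'],1]); o=c['T'][:3,3]
    return o+d*(z-o[2])/d[2]
E
python3 - <<'E'
from h import *
import pickle
C={n:snap(n,n+'0.png') for n in('scene','side','wrist')}
pickle.dump(C,open('c0.pkl','wb'))
for n,c in C.items(): print(n,c['fx'],c['fy'],c['cx'],c['cy'],c['T'].round(3).tolist())
print(r.read_state())
E
```

```text
pics
scene 421.11729949647736 421.11729949647736 280.7325557061368 207.49366184724244 [[0.845, 0.31, -0.435, 1042.516], [0.534, -0.51, 0.674, -844.86], [-0.013, -0.802, -0.597, 891.392], [0.0, 0.0, 0.0, 1.0]]
side 414.3155754029581 414.3155754029581 286.23419342540666 206.31106110640417 [[-0.996, -0.072, 0.043, 461.051], [-0.082, 0.74, -0.667, 666.267], [0.016, -0.668, -0.744, 853.158], [0.0, 0.0, 0.0, 1.0]]
wrist 297.23307515060696 297.23307515060696 280.1355306041013 212.4819942183297 [[1.0, 0.0, -0.002, 648.851], [-0.0, -0.964, -0.264, 72.488], [-0.002, 0.264, -0.964, 383.808], [0.0, 0.0, 0.0, 1.0]]
{'time_s': 0.15, 'qpos': array([-0.02649746,  0.61566478, -0.012597  ,  1.4244926 ,  0.00810035,
        1.10340758, -0.0403809 ]), 'qvel': array([-0.00025719, -0.0029086 , -0.00207774, -0.00330897,  0.00071061,
        0.00039243,  0.0002409 ]), 'effort': array([ 1.13936116e-03, -4.59350109e+01,  2.09416850e-01, -1.65943640e+01,
       -6.11101720e-02,  1.81601685e-02,  1.63591380e-04]), 'position': array([6.49408253e+02, 2.74792756e-03, 2.17780972e+02]), 'tcp_rot': array([-6.69767418e-04,  7.07083662e-01,  7.07129246e-01, -6.89246280e-04]), 'force': array([ 0.16187369,  0.05108221, -1.16276714]), 'ft_torque': array([0.00650968, 0.0085981 , 0.03283598]), 'grip_force': 0.0, 'finger_gap': 1.0007177883643743}
```

View pics/scene0.png

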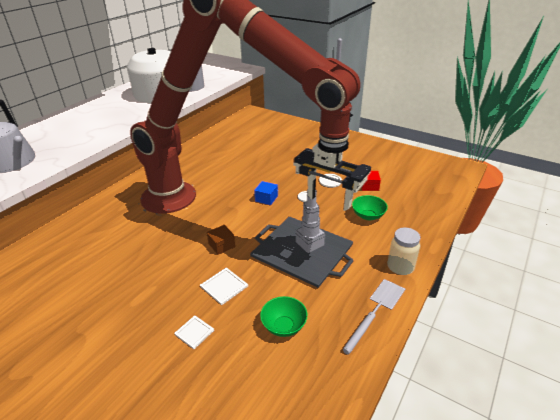

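View pics/side0.png

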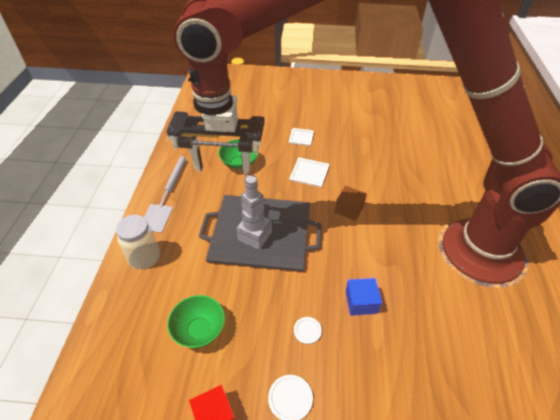

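Candidates: scene view shows the steel stack at (312,230) on the griddle. The look-alikes are the blue (266,192), brown (221,239) and red (371,181) blocks. The trays are at (224,286) big square, (194,332) small square, (305,196) small round and (330,181) big round. I choose the steel stack and check it in close crops.

```bash
python3 - <<'E'
from h import *
import pickle
C=pickle.load(open('c0.pkl','rb'))
a=C['scene']['frame'][180:280,265:365]; b=C['side']['frame'][165:265,205:305]
im=np.hstack([cv2.resize(x,(400,400),interpolation=cv2.INTER_CUBIC) for x in(a,b)])
cv2.imwrite('pics/crop0.png',im[:,:,::-1])
for n,box in(('scene',(100,150,400,360)),('side',(250,110,345,420))):
    c=C[n]; f=c['frame']; m=((f.min(2)>185)&(f.max(2).astype(int)-f.min(2)<40)).astype(np.uint8)
    x0,y0,x1,y1=box; M=np.zeros_like(m); M[y0:y1,x0:x1]=m[y0:y1,x0:x1]
    M=cv2.morphologyEx(M,cv2.MORPH_CLOSE,np.ones((3,3)))
    for k in cv2.findContours(M,cv2.RETR_EXTERNAL,cv2.CHAIN_APPROX_NONE)[0]:
        if cv2.contourArea(k)<60: continue
        P=np.array([ray(c,u,v,8)[:2] for u,v in k[:,0]],np.float32)
        R=cv2.minAreaRect(P); print(n,k[:,0].mean(0).round(),'rect',np.round(R[0],1),np.round(R[1],1),round(R[2],1),'circ',np.round(cv2.minEnclosingCircle(P)[0],1))
E
```

```text
scene [194. 331.] rect [ 490.5 -403.4] [69.9 73.4] 84.7 circ [ 491.1 -404.7]
scene [374. 312.] rect [ 852.  -117.1] [265.6  62.5] 85.4 circ [ 848.6 -116.8]
scene [224. 285.] rect [ 455.9 -239.7] [ 96.3 101.1] 77.5 circ [ 454.9 -240.6]
scene [329. 182.] rect [465.  382.4] [84.5 38.3] 0.5 circ [464.7 392. ]
side [290. 398.] rect [460.7 401.6] [83.8 81.3] 5.0 circ [461.2 404. ]
side [307. 330.] rect [435.2 261.6] [57.  55.1] 5.1 circ [435.4 261.5]
side [309. 172.] rect [ 453.  -238.6] [99.1 96.2] 78.0 circ [ 453.1 -239.6]
side [301. 136.] rect [ 487.4 -401.4] [72.9 69.2] 84.2 circ [ 486.8 -400.2]
```

View pics/crop0.png

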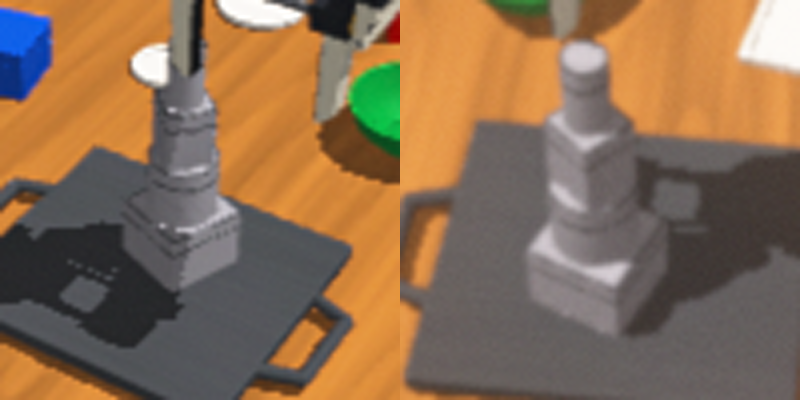

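View pics/wrist0.png

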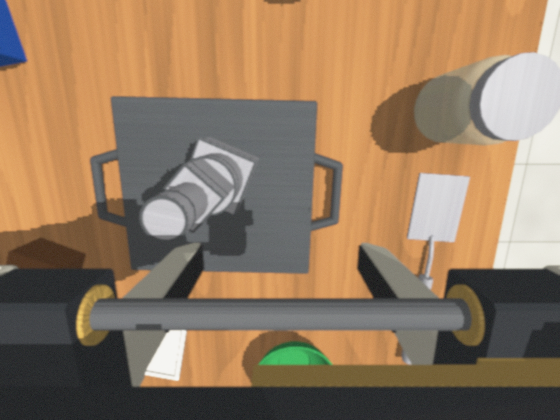

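The crops confirm the grey stack of four. In the wrist view the small round lid is at about (165,216) and the big square's far edge runs (207,138)-(259,161). I'll enlarge the wrist view for corners.

```bash
python3 - <<'E'
from h import *
import pickle
C=pickle.load(open('c0.pkl','rb'))
im=cv2.resize(C['wrist']['frame'][120:250,130:270],None,fx=5,fy=4.6,interpolation=cv2.INTER_CUBIC)
im=cv2.convertScaleAbs(im,alpha=1.3)
cv2.imwrite('pics/crop1.png',im[:,:,::-1])
print(ray(C['wrist'],165,216,220),ray(C['side'],250.5,178,220), ray(C['scene'],265+180/4,180+280/4,20))
E
```

```text
[582.53266239  25.47600295 220.        ] [582.16979829  22.68863845 220.        ] [599.16212328   1.67477296  20.        ]
```

View pics/crop1.png

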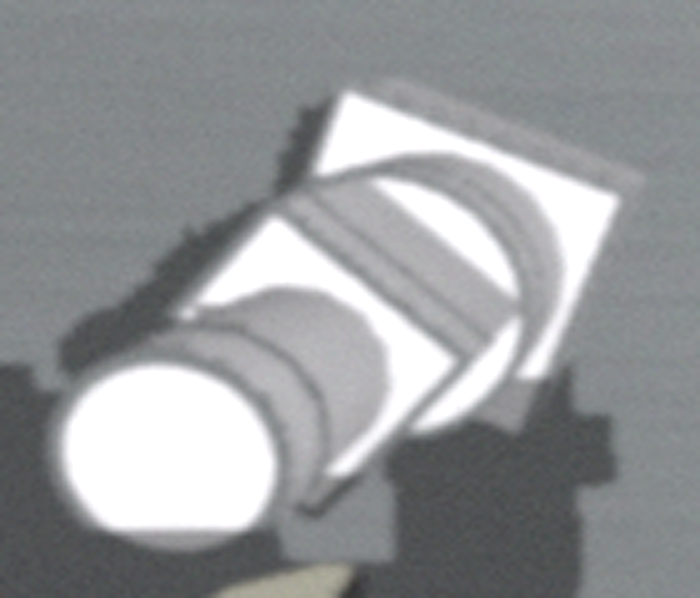

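The small round lid centre is at wrist pixel (164,219), giving x≈582, y≈23. The small square is yawed about -40° (edge (185,167)-(222,198)), and the big square about -20°. I move up first, then over the top tin.

>>> send_rows(
  rows=[
    {"hand":93,"xyz":[0,0,0.6],"turn":[0,0,0]},
    {"hand":70,"xyz":[0,0,0.6],"turn":[0,0,0]},
    {"hand":60,"xyz":[-0.3,0.1,0.4],"turn":[0,0,0]},
    {"hand":60,"xyz":[-0.5,0.2,0],"turn":[0,0,0]},
    {"hand":60,"xyz":[-0.4,0.16,0],"turn":[0,0,0]},
    {"hand":60,"xyz":[-0.15,0,0],"turn":[0,0,0]},
    {"hand":60,"xyz":[0,0,0],"turn":[0,0,0]},
    {"hand":60,"xyz":[0,0,0],"turn":[0,0,0]},
  ],
)

```text
time_s: 0.95
position: [583.1, 22.2, 298.4]
tcp_rot: [0.0, 0.707, 0.707, -0.0]
force: [0.6, 0.5, -0.3]
finger_gap: 0.647
grip_force: 0.0
```

```bash
python3 - <<'E'
from h import *
c=snap('wrist','w1.png'); s=r.read_state(); print(s['position'],s['force'],c['T'].round(3).tolist(), proj(c,[582.3,23.3,220]))
E
```

```text
[583.30247878  22.20237855 298.28249469] [-0.26847342  0.23079116 -0.15302018] [[1.0, -0.002, 0.001, 582.347], [-0.001, -0.964, -0.265, 94.76], [0.001, 0.265, -0.964, 464.591], [0.0, 0.0, 0.0, 1.0]] [279.88795687 217.25252425]
```

View pics/w1.png

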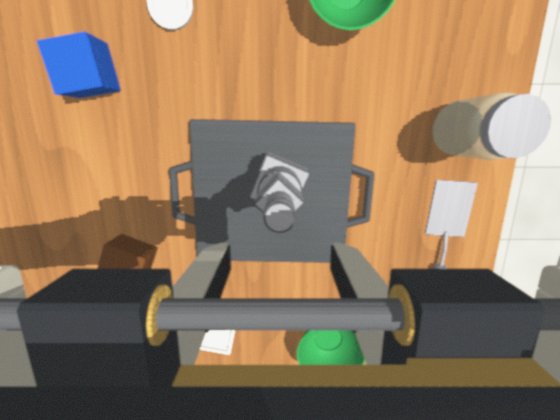

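The small round lid shows at (280,217), right where my estimate projects. Descend and grip.

>>> send_rows(
  rows=[
    {"hand":60,"xyz":[-0.01,0.02,-0.6],"turn":[0,0,0]},
    {"hand":60,"xyz":[0,0,-0.6],"turn":[0,0,0]},
    {"hand":60,"xyz":[0,0,-0.6],"turn":[0,0,0]},
    {"hand":60,"xyz":[0,0,-0.3],"turn":[0,0,0]},
    {"hand":60,"xyz":[0,0,-0.14],"turn":[0,0,0]},
    {"hand":60,"xyz":[0,0,0],"turn":[0,0,0]},
    {"hand":40,"xyz":[0,0,0],"turn":[0,0,0]},
    {"hand":34,"xyz":[0,0,0],"turn":[0,0,0]},
  ],
)

```text
time_s: 1.8
position: [583.0, 24.0, 187.8]
tcp_rot: [0.001, 0.707, 0.707, 0.001]
force: [-0.5, 0.4, 0.8]
finger_gap: 0.52
grip_force: 0.0
```

>>> send_rows(
  rows=[
    {"hand":31,"xyz":[0,0,0],"turn":[0,0,0]},
    {"hand":29,"xyz":[0,0,0],"turn":[0,0,0]},
    {"hand":27,"xyz":[0,0,0],"turn":[0,0,0]},
    {"hand":25,"xyz":[0,0,0],"turn":[0,0,0]},
    {"hand":20,"xyz":[0,0,0],"turn":[0,0,0]},
    {"hand":15,"xyz":[0,0,0],"turn":[0,0,0]},
    {"hand":10,"xyz":[0,0,0],"turn":[0,0,0]},
  ],
)

```text
time_s: 2.5
position: [582.2, 24.1, 187.0]
tcp_rot: [0.0, 0.707, 0.707, 0.0]
force: [0.0, 0.4, 2.4]
finger_gap: 0.297
grip_force: 30.0
```

>>> send_rows(
  rows=[
    {"hand":10,"xyz":[0,0,0.1],"turn":[0,0,0]},
    {"hand":10,"xyz":[0,0,0.25],"turn":[0,0,0]},
    {"hand":10,"xyz":[0,0,0.35],"turn":[0,0,0]},
    {"hand":10,"xyz":[-0.1,0.2,0.3],"turn":[0,0,0]},
    {"hand":10,"xyz":[-0.25,0.4,0],"turn":[0,0,0]},
    {"hand":10,"xyz":[-0.35,0.6,0],"turn":[0,0,0]},
    {"hand":10,"xyz":[-0.4,0.65,0],"turn":[0,0,0]},
    {"hand":10,"xyz":[-0.4,0.65,0],"turn":[0,0,0]},
  ],
)

```text
time_s: 3.3
position: [505.8, 151.0, 237.6]
tcp_rot: [-0.0, 0.707, 0.707, 0.001]
force: [0.4, 0.4, 0.1]
finger_gap: 0.298
grip_force: 30.0
```

>>> send_rows(
  rows=[
    {"hand":10,"xyz":[-0.4,0.65,0],"turn":[0,0,0]},
    {"hand":10,"xyz":[-0.4,0.65,0],"turn":[0,0,0]},
    {"hand":10,"xyz":[-0.35,0.55,-0.2],"turn":[0,0,0]},
    {"hand":10,"xyz":[-0.2,0.3,-0.4],"turn":[0,0,0]},
    {"hand":10,"xyz":[-0.09,0.1,-0.5],"turn":[0,0,0]},
    {"hand":10,"xyz":[0,0,-0.5],"turn":[0,0,0]},
    {"hand":10,"xyz":[0,0,-0.4],"turn":[0,0,0]},
    {"hand":10,"xyz":[0,0,-0.2],"turn":[0,0,0]},
  ],
)

```text
time_s: 4.1
position: [433.7, 261.9, 125.8]
tcp_rot: [-0.0, 0.707, 0.708, -0.001]
force: [-0.1, -0.2, -0.4]
finger_gap: 0.296
grip_force: 30.0
```

```bash
cat > tray.py <<'E'
from h import *
def trays(n,box=(0,0,560,420),amin=60,z=8):
    c=read_camera(n); f=c['frame']; m=((f.min(2)>170)&(f.max(2).astype(int)-f.min(2)<40)).astype(np.uint8)
    x0,y0,x1,y1=box; M=np.zeros_like(m); M[y0:y1,x0:x1]=m[y0:y1,x0:x1]
    M=cv2.morphologyEx(M,cv2.MORPH_CLOSE,np.ones((3,3)))
    for k in cv2.findContours(M,cv2.RETR_EXTERNAL,cv2.CHAIN_APPROX_NONE)[0]:
        if cv2.contourArea(k)<amin: continue
        P=np.array([ray(c,u,v,z)[:2] for u,v in k[:,0]],np.float32)
        R=cv2.minAreaRect(P); print(n,k[:,0].mean(0).round(),'rect',np.round(R[0],1),np.round(R[1],1),round(R[2],1),'circ',np.round(cv2.minEnclosingCircle(P),1) if 0 else np.round(cv2.minEnclosingCircle(P)[0],1))
    return c
E
python3 - <<'E'
from tray import *
c=trays('wrist',amin=400); cv2.imwrite('pics/w2.png',c['frame'][:,:,::-1]); s=r.read_state(); print(s['position'],s['force'],s['grip_force'],s['finger_gap'])
E
```

```text
wrist [283. 206.] rect [437.8 262.4] [50.8 59.1] 41.7 circ [434.7 259.5]
wrist [313.  47.] rect [461.4 399.1] [85.3 79.5] 0.0 circ [461.3 401.9]
[433.45662068 261.46580279 124.99439844] [ 0.12972925  0.13331717 -0.95686655] 29.99988555908203 0.2980161950353776
```

View pics/w2.png

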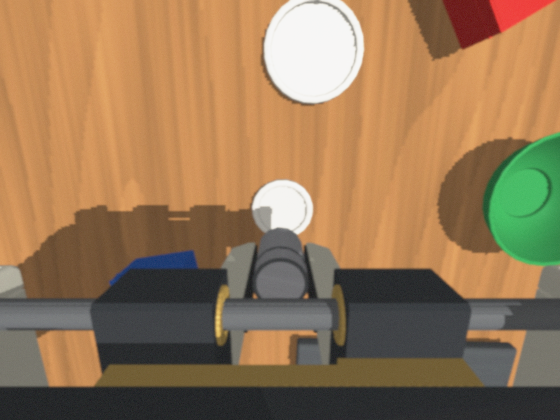

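The small round tray is seen at (283,208), with the tin held just in front of it. The big round tray is at (313,48). Nothing is under the fingers. Descend.

>>> send_rows(
  rows=[
    {"hand":10,"xyz":[0.03,0,-0.4],"turn":[0,0,0]},
    {"hand":10,"xyz":[0,0,-0.5],"turn":[0,0,0]},
    {"hand":10,"xyz":[0,0,-0.5],"turn":[0,0,0]},
    {"hand":10,"xyz":[0,0,-0.35],"turn":[0,0,0]},
    {"hand":10,"xyz":[0,0,-0.15],"turn":[0,0,0]},
    {"hand":10,"xyz":[0,0,-0.04],"turn":[0,0,0]},
    {"hand":10,"xyz":[0,0,0],"turn":[0,0,0]},
    {"hand":10,"xyz":[0,0,0],"turn":[0,0,0]},
  ],
)

```text
time_s: 4.95
position: [437.2, 262.1, 30.7]
tcp_rot: [0.0, 0.707, 0.707, 0.001]
force: [0.0, -0.5, -0.8]
finger_gap: 0.293
grip_force: 30.0
```

>>> send_rows(
  rows=[
    {"hand":10,"xyz":[-0.02,0,-0.06],"turn":[0,0,0]},
    {"hand":10,"xyz":[0,0,-0.04],"turn":[0,0,0]},
    {"hand":10,"xyz":[0,0,-0.02],"turn":[0,0,0]},
    {"hand":10,"xyz":[0,0,-0.02],"turn":[0,0,0]},
    {"hand":10,"xyz":[0,0,0],"turn":[0,0,0]},
    {"hand":10,"xyz":[0,0,0],"turn":[0,0,0]},
  ],
)

```text
time_s: 5.55
position: [435.5, 261.5, 22.6]
tcp_rot: [-0.0, 0.707, 0.707, -0.0]
force: [-0.5, -0.1, -1.4]
finger_gap: 0.294
grip_force: 30.0
```

```bash
python3 - <<'E'
from h import *
for n in range(4): read_camera('side'); s=r.read_state(); print(s['position'],s['force'])
E
```

```text
[435.52473124 261.54372056  22.64041983] [-0.7371893   0.25514307 -1.17384909]
[435.5158444  261.54644754  22.65426802] [ 0.38352713 -0.45576135  0.02518207]
[435.53018204 261.53915447  22.66950146] [ 0.15076251 -0.30444531 -0.53560817]
[435.51385458 261.54866643  22.67731098] [-0.28035831  0.52658641 -1.1660992 ]
```

>>> send_rows(
  rows=[
    {"hand":10,"xyz":[0,0,-0.02],"turn":[0,0,0]},
    {"hand":10,"xyz":[0,0,0],"turn":[0,0,0]},
    {"hand":10,"xyz":[0,0,0],"turn":[0,0,0]},
  ],
)

```text
time_s: 6.05
position: [435.6, 261.6, 22.0]
tcp_rot: [0.0, 0.707, 0.707, 0.0]
force: [-0.2, -0.4, 4.1]
finger_gap: 0.294
grip_force: 30.0
```

Contact at 4 N. Release and rise.

>>> send_rows(
  rows=[
    {"hand":28,"xyz":[0,0,0],"turn":[0,0,0]},
    {"hand":32,"xyz":[0,0,0],"turn":[0,0,0]},
    {"hand":40,"xyz":[0,0,0],"turn":[0,0,0]},
    {"hand":50,"xyz":[0,0,0],"turn":[0,0,0]},
    {"hand":55,"xyz":[0,0,0.1],"turn":[0,0,0]},
    {"hand":55,"xyz":[0,0,0.3],"turn":[0,0,0]},
    {"hand":55,"xyz":[0,0,0.6],"turn":[0,0,0]},
    {"hand":55,"xyz":[0,0,0.8],"turn":[0,0,0]},
  ],
)

```text
time_s: 6.85
position: [434.3, 260.8, 111.5]
tcp_rot: [-0.0, 0.707, 0.707, -0.002]
force: [-0.0, 1.1, 0.3]
finger_gap: 0.593
grip_force: 0.0
```

>>> send_rows(
  rows=[
    {"hand":60,"xyz":[0,0,0.8],"turn":[0,0,0]},
    {"hand":70,"xyz":[0,0,0.8],"turn":[0,0,0]},
    {"hand":80,"xyz":[0.2,-0.3,0.8],"turn":[0,0,0]},
    {"hand":80,"xyz":[0.5,-0.8,0.2],"turn":[0,0,0]},
    {"hand":80,"xyz":[0.6,-1,0],"turn":[0,0,0]},
    {"hand":80,"xyz":[0.6,-1,0],"turn":[0,0,0]},
    {"hand":80,"xyz":[0.6,-0.9,0],"turn":[0,0,0]},
    {"hand":80,"xyz":[0.3,-0.4,0],"turn":[0,0,0]},
  ],
)

```text
time_s: 7.65
position: [566.3, 53.1, 241.9]
tcp_rot: [0.002, 0.71, 0.705, -0.001]
force: [-0.5, 0.0, 1.2]
finger_gap: 0.859
grip_force: 0.0
```

>>> send_rows(
  rows=[
    {"hand":80,"xyz":[0.14,-0.36,0],"turn":[0,0,0]},
    {"hand":80,"xyz":[0,0,0],"turn":[0,0,0]},
    {"hand":80,"xyz":[0,0,0],"turn":[0,0,0]},
    {"hand":80,"xyz":[0,0,0],"turn":[0,0,0]},
  ],
)

```text
time_s: 8.05
position: [570.9, 43.4, 241.7]
tcp_rot: [-0.001, 0.706, 0.708, 0.0]
force: [-0.9, 0.0, -0.5]
finger_gap: 0.86
grip_force: 0.0
```

```bash
python3 - <<'E'
from h import *
import pickle
C={n:read_camera(n) for n in('side','wrist')}; pickle.dump(C,open('c1.pkl','wb'))
c=C['wrist']; u,v=proj(c,[584,24,120]).astype(int); print(u,v, r.read_state()['position'])
x0,y0=u-60,v-60
A=cv2.convertScaleAbs(cv2.resize(c['frame'][y0:y0+100,x0:x0+100],(400,400),interpolation=cv2.INTER_CUBIC),alpha=0.9)
d=C['side']; u2,v2=proj(d,[435,262,30]).astype(int);  print(u2,v2)
B=cv2.resize(d['frame'][v2-40:v2+40,u2-40:u2+40],(400,400),interpolation=cv2.INTER_CUBIC)
cv2.imwrite('pics/crop2.png',np.hstack([A,B])[:,:,::-1]); print(x0,y0)
E
```

```text
293 224 [571.08038639  43.13479119 241.80972848]
307 325
233 164
```

View pics/crop2.png

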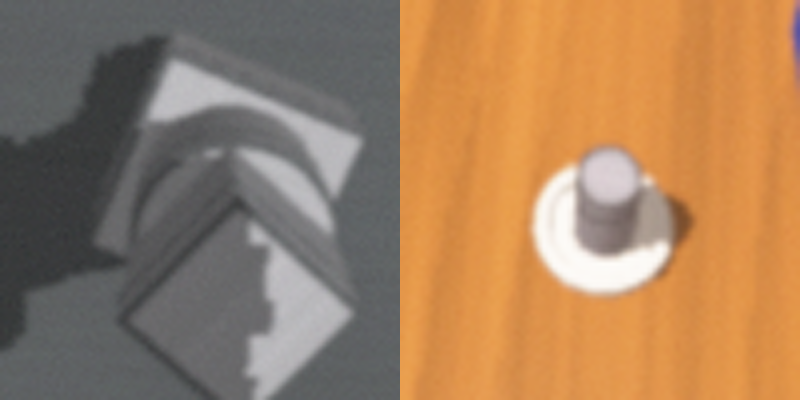

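Right crop: the small round tin stands upright in its tray. Left crop: the small square lid has corners (238,200), (353,312) and (122,318) in the crop. Compute its pose.

```bash
python3 - <<'E'
from h import *
import pickle
c=pickle.load(open('c1.pkl','rb'))['wrist']
P=[ray(c,233+a/4,164+b/4,170)[:2] for a,b in((238,200),(353,312),(122,318))]
print(np.round(P,1),(P[1]+P[2])/2)
for q in P[1:]: d=q-P[0]; print(np.hypot(*d),np.degrees(np.arctan2(d[1],d[0])))
Q=[ray(c,233+a/4,164+b/4,70)[:2] for a,b in((178,60),(362,138))]; d=Q[1]-Q[0]; print(np.round(Q,1),np.hypot(*d),np.degrees(np.arctan2(d[1],d[0])))
E
```

```text
[[580.5  49.4]
 [605.4  24.6]
 [556.1  23.1]] [580.75632365  23.86963344]
35.08122992982362 -44.84206920354248
35.841661541967284 -132.9559431912998
[[567.2  63. ]
 [620.8  40.3]] 58.161987017144924 -22.95579406875329
```

>>> send_rows(
  rows=[
    {"hand":70,"xyz":[0.1,-0.2,0],"turn":[0,0,-0.7]},
    {"hand":70,"xyz":[0.1,-0.2,0],"turn":[0,0,-0.8]},
    {"hand":70,"xyz":[0,0,0],"turn":[0,0,-0.8]},
    {"hand":70,"xyz":[0,0,0],"turn":[0,0,-0.8]},
    {"hand":70,"xyz":[0,0,0],"turn":[0,0,-0.8]},
    {"hand":70,"xyz":[0,0,0],"turn":[0,0,-0.8]},
    {"hand":70,"xyz":[0,0,0],"turn":[0,0,-0.8]},
    {"hand":70,"xyz":[0,0,0],"turn":[0,0,0]},
  ],
)

```text
time_s: 8.95
position: [581.4, 22.6, 241.7]
tcp_rot: [-0.0, 0.92, 0.392, 0.0]
force: [-0.4, 0.3, 0.6]
finger_gap: 0.753
grip_force: 0.0
```

```bash
cat >> h.py <<'E'
from scipy.spatial.transform import Rotation as Ro
def st():
    s=r.read_state(); w,x,y,z=s['tcp_rot']; y_=Ro.from_quat([x,y,z,w]).as_matrix()
    print('pos',s['position'].round(1),'closing axis deg',np.degrees(np.arctan2(y_[1,1],y_[0,1])).round(1),'tilt',y_[:,2].round(3),'F',s['force'].round(1),'gap',round(s['finger_gap']*93,1),'j7',s['qpos'][6].round(2))
E
python3 - <<'E'
from h import *
read_camera('wrist'); st()
E
```

```text
pos [581.4  22.4 241.7] closing axis deg -43.8 tilt [-0.  0. -1.] F [-0.1 -0.8 -0.2] gap 69.9 j7 -0.75
```

>>> send_rows(
  rows=[
    {"hand":70,"xyz":[0,0.01,-0.5],"turn":[0,0,0]},
    {"hand":70,"xyz":[0,0,-0.6],"turn":[0,0,0]},
    {"hand":65,"xyz":[0,0,-0.5],"turn":[0,0,0]},
    {"hand":60,"xyz":[0,0,-0.35],"turn":[0,0,0]},
    {"hand":52,"xyz":[0,0,-0.15],"turn":[0,0,0]},
    {"hand":50,"xyz":[0,0,0],"turn":[0,0,0]},
    {"hand":46,"xyz":[0,0,0],"turn":[0,0,0]},
    {"hand":43,"xyz":[0,0,0],"turn":[0,0,0]},
  ],
)

```text
time_s: 9.8
position: [582.6, 21.7, 137.9]
tcp_rot: [0.0, 0.92, 0.391, 0.001]
force: [0.4, -0.8, 0.1]
finger_gap: 0.471
grip_force: 0.0
```

>>> send_rows(
  rows=[
    {"hand":41,"xyz":[0,0,0],"turn":[0,0,0]},
    {"hand":39,"xyz":[0,0,0],"turn":[0,0,0]},
    {"hand":37,"xyz":[0,0,0],"turn":[0,0,0]},
    {"hand":34,"xyz":[0,0,0],"turn":[0,0,0]},
    {"hand":28,"xyz":[0,0,0],"turn":[0,0,0]},
    {"hand":20,"xyz":[0,0,0],"turn":[0,0,0]},
    {"hand":20,"xyz":[0,0,0],"turn":[0,0,0]},
  ],
)

```text
time_s: 10.5
position: [581.9, 21.9, 137.1]
tcp_rot: [-0.0, 0.92, 0.391, 0.0]
force: [-2.2, 1.4, 4.4]
finger_gap: 0.408
grip_force: 30.0
```

>>> send_rows(
  rows=[
    {"hand":20,"xyz":[0,0,0.1],"turn":[0,0,0]},
    {"hand":20,"xyz":[0,0,0.25],"turn":[0,0,0]},
    {"hand":20,"xyz":[0,0,0.4],"turn":[0,0,0]},
    {"hand":20,"xyz":[0,-0.1,0.35],"turn":[0,0,0]},
    {"hand":20,"xyz":[-0.06,-0.3,0.1],"turn":[0,0,0]},
    {"hand":20,"xyz":[-0.1,-0.5,0],"turn":[0,0,0.2]},
    {"hand":20,"xyz":[-0.15,-0.65,0],"turn":[0,0,0.4]},
    {"hand":20,"xyz":[-0.15,-0.65,0],"turn":[0,0,0.5]},
  ],
)

```text
time_s: 11.3
position: [557.6, -90.6, 196.4]
tcp_rot: [0.0, 0.887, 0.461, -0.001]
force: [0.6, -0.4, -0.9]
finger_gap: 0.414
grip_force: 30.0
```

>>> send_rows(
  rows=[
    {"hand":20,"xyz":[-0.15,-0.65,0],"turn":[0,0,0.5]},
    {"hand":20,"xyz":[-0.15,-0.65,0],"turn":[0,0,0.5]},
    {"hand":20,"xyz":[-0.15,-0.65,0],"turn":[0,0,0.5]},
    {"hand":20,"xyz":[-0.15,-0.65,0],"turn":[0,0,0.5]},
    {"hand":20,"xyz":[-0.15,-0.65,0],"turn":[0,0,0.5]},
    {"hand":20,"xyz":[-0.15,-0.65,-0.2],"turn":[0,0,0.5]},
    {"hand":20,"xyz":[-0.15,-0.65,-0.4],"turn":[0,0,0.4]},
    {"hand":20,"xyz":[-0.15,-0.6,-0.4],"turn":[0,0,0.3]},
  ],
)

```text
time_s: 12.1
position: [496.8, -349.0, 146.1]
tcp_rot: [0.0, 0.741, 0.672, -0.001]
force: [0.3, 0.0, -0.7]
finger_gap: 0.405
grip_force: 30.0
```

>>> send_rows(
  rows=[
    {"hand":20,"xyz":[-0.15,-0.55,-0.3],"turn":[0,0,0]},
    {"hand":20,"xyz":[-0.1,-0.4,-0.2],"turn":[0,0,0]},
    {"hand":20,"xyz":[0,-0.18,0],"turn":[0,0,0]},
    {"hand":20,"xyz":[0,0,0],"turn":[0,0,0]},
    {"hand":20,"xyz":[0,0,0],"turn":[0,0,0]},
  ],
)

```text
time_s: 12.6
position: [487.0, -401.4, 122.2]
tcp_rot: [0.0, 0.74, 0.672, 0.001]
force: [-0.1, 0.6, -0.5]
finger_gap: 0.408
grip_force: 30.0
```

```bash
python3 - <<'E'
from tray import *
c=trays('wrist',amin=400); st(); cv2.imwrite('pics/w3.png',c['frame'][:,:,::-1])
E
```

```text
wrist [286. 200.] rect [ 488. -399.] [56.1 69.8] 84.4 circ [ 488.1 -398.9]
wrist [223.  43.] rect [ 450.6 -252.6] [74.5 96.2] 77.7 circ [ 450.9 -252.4]
pos [ 487.3 -400.8  122.4] closing axis deg -5.5 tilt [ 0.001  0.001 -1.   ] F [ 1.  -0.1 -0.6] gap 37.7 j7 0.56
```

View pics/w3.png

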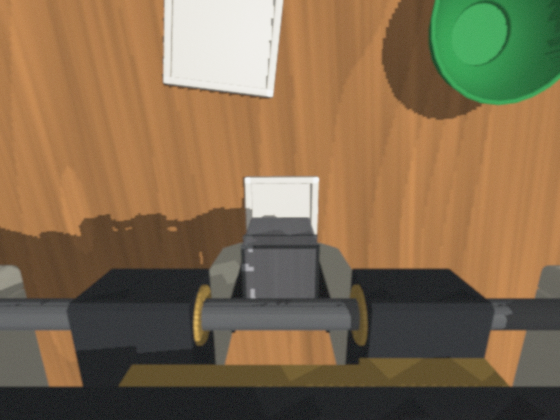

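The held square tin is in front of the small square tray (top edge at row 178, columns 246-319), with matching yaw. Descend with a small correction.

>>> send_rows(
  rows=[
    {"hand":20,"xyz":[0.02,-0.05,-0.4],"turn":[0,0,0]},
    {"hand":20,"xyz":[0,0,-0.5],"turn":[0,0,0]},
    {"hand":20,"xyz":[0,0,-0.45],"turn":[0,0,0]},
    {"hand":20,"xyz":[0,0,-0.3],"turn":[0,0,0]},
    {"hand":20,"xyz":[0,0,-0.15],"turn":[0,0,0]},
    {"hand":20,"xyz":[0,0,-0.06],"turn":[0,0,0]},
    {"hand":20,"xyz":[0,0,0],"turn":[0,0,0]},
    {"hand":20,"xyz":[0,0,0],"turn":[0,0,0]},
  ],
)

```text
time_s: 13.45
position: [487.9, -405.3, 29.7]
tcp_rot: [0.001, 0.741, 0.672, 0.0]
force: [0.3, 0.8, -1.7]
finger_gap: 0.406
grip_force: 30.0
```

>>> send_rows(
  rows=[
    {"hand":20,"xyz":[0,0,-0.04],"turn":[0,0,0]},
    {"hand":20,"xyz":[0,0,-0.02],"turn":[0,0,0]},
    {"hand":20,"xyz":[0,0,-0.01],"turn":[0,0,0]},
    {"hand":20,"xyz":[0,0,0],"turn":[0,0,0]},
    {"hand":20,"xyz":[0,0,0],"turn":[0,0,0]},
  ],
)

```text
time_s: 13.95
position: [487.2, -404.9, 25.2]
tcp_rot: [0.0, 0.741, 0.672, -0.0]
force: [0.6, 0.3, -0.2]
finger_gap: 0.405
grip_force: 30.0
```

>>> send_rows(
  rows=[
    {"hand":20,"xyz":[0,0.02,-0.02],"turn":[0,0,0]},
    {"hand":20,"xyz":[0,0,-0.02],"turn":[0,0,0]},
    {"hand":20,"xyz":[0,0,-0.01],"turn":[0,0,0]},
    {"hand":20,"xyz":[0,0,0],"turn":[0,0,0]},
    {"hand":20,"xyz":[0,0,0],"turn":[0,0,0]},
  ],
)

```text
time_s: 14.45
position: [487.1, -403.9, 22.6]
tcp_rot: [-0.0, 0.741, 0.672, -0.0]
force: [0.0, -0.4, -1.0]
finger_gap: 0.406
grip_force: 30.0
```

>>> send_rows(
  rows=[
    {"hand":20,"xyz":[0,0,-0.02],"turn":[0,0,0]},
    {"hand":20,"xyz":[0,0,0],"turn":[0,0,0]},
    {"hand":20,"xyz":[0,0,0],"turn":[0,0,0]},
    {"hand":20,"xyz":[0,0,0],"turn":[0,0,0]},
  ],
)

```text
time_s: 14.85
position: [487.3, -404.0, 22.1]
tcp_rot: [0.0, 0.741, 0.672, 0.0]
force: [-0.4, 1.7, 4.3]
finger_gap: 0.405
grip_force: 30.0
```

Contact again; release and return.

>>> send_rows(
  rows=[
    {"hand":38,"xyz":[0,0,0],"turn":[0,0,0]},
    {"hand":42,"xyz":[0,0,0],"turn":[0,0,0]},
    {"hand":50,"xyz":[0,0,0],"turn":[0,0,0]},
    {"hand":60,"xyz":[0,0,0],"turn":[0,0,0]},
    {"hand":65,"xyz":[0,0,0.1],"turn":[0,0,0]},
    {"hand":65,"xyz":[0,0,0.3],"turn":[0,0,0]},
    {"hand":65,"xyz":[0,0,0.6],"turn":[0,0,0]},
    {"hand":70,"xyz":[0,0,0.7],"turn":[0,0,0]},
  ],
)

```text
time_s: 15.65
position: [486.7, -403.4, 107.6]
tcp_rot: [-0.001, 0.741, 0.672, -0.0]
force: [0.7, -0.9, -0.2]
finger_gap: 0.739
grip_force: 0.0
```

>>> send_rows(
  rows=[
    {"hand":80,"xyz":[0,0.2,0.7],"turn":[0,0,0]},
    {"hand":85,"xyz":[0.1,0.5,0.6],"turn":[0,0,0]},
    {"hand":85,"xyz":[0.2,0.75,0.2],"turn":[0,0,0]},
    {"hand":85,"xyz":[0.2,0.75,0],"turn":[0,0,0]},
    {"hand":85,"xyz":[0.2,0.75,0],"turn":[0,0,0]},
    {"hand":85,"xyz":[0.2,0.75,0],"turn":[0,0,0]},
    {"hand":85,"xyz":[0.2,0.75,0],"turn":[0,0,0]},
    {"hand":85,"xyz":[0.2,0.75,0],"turn":[0,0,0]},
  ],
)

```text
time_s: 16.45
position: [552.7, -142.4, 183.2]
tcp_rot: [0.001, 0.741, 0.672, 0.001]
force: [1.2, -0.4, -0.1]
finger_gap: 0.91
grip_force: 0.0
```

>>> send_rows(
  rows=[
    {"hand":85,"xyz":[0.2,0.75,0],"turn":[0,0,0]},
    {"hand":85,"xyz":[0.2,0.75,0],"turn":[0,0,0]},
    {"hand":85,"xyz":[0.15,0.7,0],"turn":[0,0,0]},
    {"hand":85,"xyz":[0.1,0.5,0],"turn":[0,0,0]},
    {"hand":85,"xyz":[0.1,0.3,0],"turn":[0,0,0]},
    {"hand":85,"xyz":[0,0,0],"turn":[0,0,0]},
    {"hand":85,"xyz":[0,0,0],"turn":[0,0,0]},
    {"hand":85,"xyz":[0,0,0],"turn":[0,0,0]},
  ],
)

```text
time_s: 17.25
position: [589.4, 3.4, 181.8]
tcp_rot: [0.001, 0.742, 0.67, -0.001]
force: [0.1, -0.8, -0.3]
finger_gap: 0.912
grip_force: 0.0
```

```bash
python3 - <<'E'
from h import *
import pickle
C={n:read_camera(n) for n in('side','wrist')}; pickle.dump(C,open('c2.pkl','wb')); st()
c=C['wrist']; u,v=proj(c,[582,24,100]).astype(int); x0,y0=u-50,v-60
A=cv2.resize(c['frame'][y0:y0+100,x0:x0+100],(400,400),interpolation=cv2.INTER_CUBIC)
d=C['side']; u2,v2=proj(d,[488,-403,30]).astype(int)
B=cv2.resize(d['frame'][v2-30:v2+30,u2-30:u2+30],(400,400),interpolation=cv2.INTER_CUBIC)
cv2.imwrite('pics/crop3.png',np.hstack([A,B])[:,:,::-1]); print(x0,y0)
E
```

```text
pos [589.4   3.9 181.8] closing axis deg -5.8 tilt [-0.    -0.001 -1.   ] F [0.8 0.5 0.1] gap 85.2 j7 -0.15
219 135
```

View pics/crop3.png

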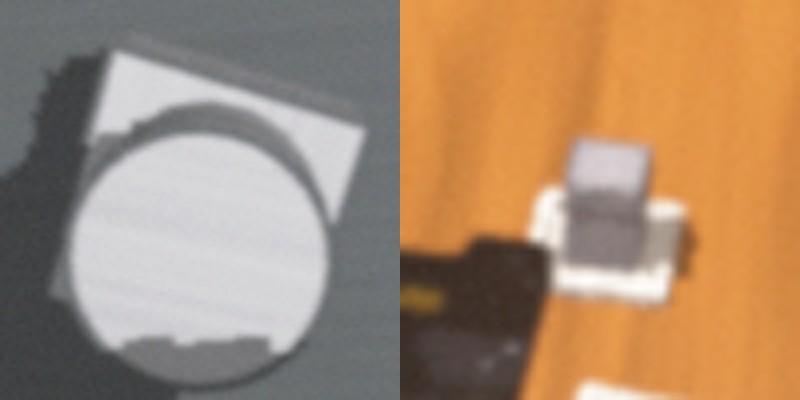

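The small square tin stands upright in its tray. The big round lid centre is at wrist pixel (269,200).

```bash
python3 - <<'E'
from h import *
import pickle
c=pickle.load(open('c2.pkl','rb'))['wrist']
print(ray(c,219+199/4,135+259/4,120), ray(c,219+70/4,135+259/4,120)-ray(c,219+328/4,135+259/4,120))
Q=[ray(c,219+a/4,135+b/4,70)[:2] for a,b in((118,52),(366,128))]; d=Q[1]-Q[0]; print(np.round(Q,1),np.hypot(*d),np.degrees(np.arctan2(d[1],d[0])))
E
```

```text
[581.95629674  24.61123996 120.        ] [-50.42734652   5.15956053   0.        ]
[[565.9  63.5]
 [621.   40.5]] 59.761102615952346 -22.666397962563178
```

>>> send_rows(
  rows=[
    {"hand":85,"xyz":[-0.1,0.25,0],"turn":[0,0,0]},
    {"hand":85,"xyz":[-0.05,0.15,0],"turn":[0,0,0]},
    {"hand":85,"xyz":[0,0,0],"turn":[0,0,0]},
    {"hand":85,"xyz":[0,0,-0.4],"turn":[0,0,0]},
    {"hand":85,"xyz":[0,0,-0.6],"turn":[0,0,0]},
    {"hand":85,"xyz":[0,0,-0.5],"turn":[0,0,0]},
    {"hand":80,"xyz":[0,0,-0.3],"turn":[0,0,0]},
    {"hand":72,"xyz":[0,0,-0.1],"turn":[0,0,0]},
  ],
)

```text
time_s: 18.15
position: [580.9, 26.2, 84.8]
tcp_rot: [-0.001, 0.741, 0.672, -0.001]
force: [-0.9, 0.6, -0.1]
finger_gap: 0.819
grip_force: 0.0
```

>>> send_rows(
  rows=[
    {"hand":66,"xyz":[0,0,0],"turn":[0,0,0]},
    {"hand":62,"xyz":[0,0,0],"turn":[0,0,0]},
    {"hand":59,"xyz":[0,0,0],"turn":[0,0,0]},
    {"hand":57,"xyz":[0,0,0],"turn":[0,0,0]},
    {"hand":55,"xyz":[0,0,0],"turn":[0,0,0]},
    {"hand":53,"xyz":[0,0,0],"turn":[0,0,0]},
    {"hand":45,"xyz":[0,0,0],"turn":[0,0,0]},
    {"hand":35,"xyz":[0,0,0],"turn":[0,0,0]},
  ],
)

```text
time_s: 18.95
position: [582.5, 26.2, 87.0]
tcp_rot: [0.0, 0.741, 0.672, 0.0]
force: [-1.2, 1.0, 2.9]
finger_gap: 0.574
grip_force: 30.0
```

>>> send_rows(
  rows=[
    {"hand":35,"xyz":[0,0,0.1],"turn":[0,0,0]},
    {"hand":35,"xyz":[0,0,0.25],"turn":[0,0,0]},
    {"hand":35,"xyz":[0,0,0.4],"turn":[0,0,0]},
    {"hand":35,"xyz":[0,0.1,0.35],"turn":[0,0,0]},
    {"hand":35,"xyz":[-0.1,0.3,0.1],"turn":[0,0,0]},
    {"hand":35,"xyz":[-0.2,0.5,0],"turn":[0,0,0]},
    {"hand":35,"xyz":[-0.2,0.65,0],"turn":[0,0,0]},
    {"hand":35,"xyz":[-0.2,0.65,0],"turn":[0,0,0]},
  ],
)

```text
time_s: 19.75
position: [545.6, 138.1, 146.4]
tcp_rot: [-0.001, 0.741, 0.672, -0.0]
force: [0.3, -0.5, -2.5]
finger_gap: 0.579
grip_force: 30.0
```

>>> send_rows(
  rows=[
    {"hand":35,"xyz":[-0.2,0.65,0],"turn":[0,0,0]},
    {"hand":35,"xyz":[-0.2,0.65,0],"turn":[0,0,0]},
    {"hand":35,"xyz":[-0.25,0.65,0],"turn":[0,0,0]},
    {"hand":35,"xyz":[-0.25,0.65,0],"turn":[0,0,0]},
    {"hand":35,"xyz":[-0.25,0.65,0],"turn":[0,0,0]},
    {"hand":35,"xyz":[-0.25,0.65,0],"turn":[0,0,0]},
    {"hand":35,"xyz":[-0.2,0.6,0],"turn":[0,0,0]},
    {"hand":35,"xyz":[-0.1,0.5,0],"turn":[0,0,0]},
  ],
)

```text
time_s: 20.55
position: [458.6, 389.3, 146.2]
tcp_rot: [-0.001, 0.739, 0.673, -0.001]
force: [0.7, 0.3, -2.6]
finger_gap: 0.577
grip_force: 30.0
```

>>> send_rows(
  rows=[
    {"hand":35,"xyz":[-0.03,0.36,0],"turn":[0,0,0]},
    {"hand":35,"xyz":[0,0,0],"turn":[0,0,0]},
    {"hand":35,"xyz":[0,0,0],"turn":[0,0,0]},
    {"hand":35,"xyz":[0,0,0],"turn":[0,0,0]},
  ],
)

```text
time_s: 20.95
position: [460.9, 402.2, 146.4]
tcp_rot: [0.001, 0.741, 0.671, -0.001]
force: [0.2, -0.3, -1.2]
finger_gap: 0.575
grip_force: 30.0
```

```bash
python3 - <<'E'
from tray import *
c=trays('wrist',amin=400); st(); c=trays('side',(200,360,345,420))
cv2.imwrite('pics/s4.png',cv2.resize(c['frame'][270:420,160:360],(800,600))[:,:,::-1])
E
```

```text
wrist [283. 193.] rect [464.1 413.3] [61.9 85.4] 76.3 circ [461.4 402.3]
pos [461.2 402.1 146.5] closing axis deg -5.7 tilt [-0.    -0.002 -1.   ] F [ 0.4  0.1 -1.9] gap 53.9 j7 -0.84
side [289. 401.] rect [464.3 413.2] [66.1 84.6] 72.4 circ [462.4 404.9]
```

View pics/s4.png

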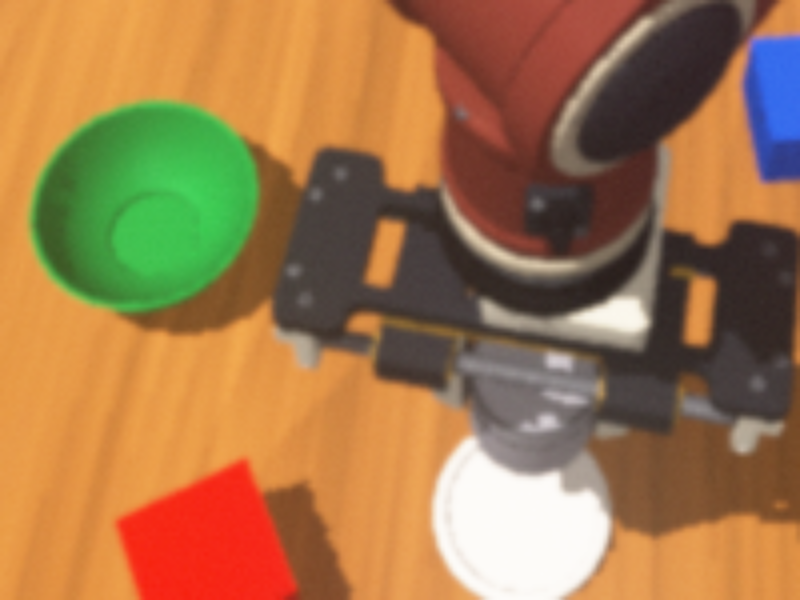

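The big round tin hangs over the big round tray (white at (530,515) in the crop), with the red block and the bowl clear. Descend.

>>> send_rows(
  rows=[
    {"hand":35,"xyz":[0,0.03,-0.4],"turn":[0,0,0]},
    {"hand":35,"xyz":[0,0,-0.55],"turn":[0,0,0]},
    {"hand":35,"xyz":[0,0,-0.55],"turn":[0,0,0]},
    {"hand":35,"xyz":[0,0,-0.45],"turn":[0,0,0]},
    {"hand":35,"xyz":[0,0,-0.25],"turn":[0,0,0]},
    {"hand":35,"xyz":[0,0,-0.12],"turn":[0,0,0]},
    {"hand":35,"xyz":[0,0,0],"turn":[0,0,0]},
    {"hand":35,"xyz":[0,0,0],"turn":[0,0,0]},
  ],
)

```text
time_s: 21.85
position: [461.5, 406.1, 31.7]
tcp_rot: [-0.0, 0.741, 0.672, 0.001]
force: [0.4, -0.5, -2.4]
finger_gap: 0.577
grip_force: 30.0
```

>>> send_rows(
  rows=[
    {"hand":35,"xyz":[0,0,-0.06],"turn":[0,0,0]},
    {"hand":35,"xyz":[0,0,-0.03],"turn":[0,0,0]},
    {"hand":35,"xyz":[0,0,0],"turn":[0,0,0]},
    {"hand":35,"xyz":[0,0,0],"turn":[0,0,0]},
    {"hand":35,"xyz":[0,0,0],"turn":[0,0,0]},
  ],
)

```text
time_s: 22.35
position: [460.7, 405.8, 26.3]
tcp_rot: [-0.0, 0.741, 0.672, 0.0]
force: [-0.5, -0.5, -2.6]
finger_gap: 0.576
grip_force: 30.0
```

>>> send_rows(
  rows=[
    {"hand":35,"xyz":[0,-0.04,-0.04],"turn":[0,0,0]},
    {"hand":35,"xyz":[0,0,-0.02],"turn":[0,0,0]},
    {"hand":35,"xyz":[0,0,0],"turn":[0,0,0]},
    {"hand":35,"xyz":[0,0,0],"turn":[0,0,0]},
  ],
)

```text
time_s: 22.75
position: [460.7, 403.6, 23.1]
tcp_rot: [-0.0, 0.741, 0.672, -0.0]
force: [0.1, 1.0, -1.1]
finger_gap: 0.573
grip_force: 30.0
```

>>> send_rows(
  rows=[
    {"hand":35,"xyz":[0,0,-0.02],"turn":[0,0,0]},
    {"hand":35,"xyz":[0,0,0],"turn":[0,0,0]},
    {"hand":35,"xyz":[0,0,0],"turn":[0,0,0]},
  ],
)

```text
time_s: 23.05
position: [460.6, 403.7, 22.1]
tcp_rot: [-0.0, 0.741, 0.672, -0.0]
force: [0.3, 0.3, -0.9]
finger_gap: 0.575
grip_force: 30.0
```

>>> send_rows(
  rows=[
    {"hand":35,"xyz":[0,0,-0.02],"turn":[0,0,0]},
    {"hand":35,"xyz":[0,0,0],"turn":[0,0,0]},
    {"hand":35,"xyz":[0,0,0],"turn":[0,0,0]},
  ],
)

```text
time_s: 23.35
position: [460.6, 403.7, 22.1]
tcp_rot: [-0.0, 0.741, 0.672, 0.0]
force: [-2.5, -2.3, 5.2]
finger_gap: 0.575
grip_force: 30.0
```

>>> send_rows(
  rows=[
    {"hand":54,"xyz":[0,0,0],"turn":[0,0,0]},
    {"hand":58,"xyz":[0,0,0],"turn":[0,0,0]},
    {"hand":66,"xyz":[0,0,0],"turn":[0,0,0]},
    {"hand":74,"xyz":[0,0,0],"turn":[0,0,0]},
    {"hand":78,"xyz":[0,0,0.1],"turn":[0,0,0]},
    {"hand":78,"xyz":[0,0,0.3],"turn":[0,0,0]},
    {"hand":78,"xyz":[0,0,0.6],"turn":[0,0,0]},
    {"hand":78,"xyz":[0,0,0.7],"turn":[0,0,0]},
  ],
)

```text
time_s: 24.15
position: [460.2, 403.2, 107.2]
tcp_rot: [-0.0, 0.741, 0.672, -0.001]
force: [-0.4, 0.2, -0.5]
finger_gap: 0.839
grip_force: 0.0
```

>>> send_rows(
  rows=[
    {"hand":85,"xyz":[0,-0.2,0.6],"turn":[0,0,0]},
    {"hand":90,"xyz":[0.2,-0.5,0.2],"turn":[0,0,-0.3]},
    {"hand":93,"xyz":[0.25,-0.75,0],"turn":[0,0,-0.3]},
    {"hand":93,"xyz":[0.25,-0.75,0],"turn":[0,0,-0.3]},
    {"hand":93,"xyz":[0.25,-0.75,0],"turn":[0,0,-0.3]},
    {"hand":93,"xyz":[0.25,-0.75,0],"turn":[0,0,-0.3]},
    {"hand":93,"xyz":[0.25,-0.75,0],"turn":[0,0,-0.3]},
    {"hand":93,"xyz":[0.25,-0.75,0],"turn":[0,0,-0.3]},
  ],
)

```text
time_s: 24.95
position: [546.4, 142.3, 147.6]
tcp_rot: [0.0, 0.831, 0.556, 0.001]
force: [0.8, 0.7, -0.6]
finger_gap: 1.001
grip_force: 0.0
```

>>> send_rows(
  rows=[
    {"hand":93,"xyz":[0.25,-0.75,0],"turn":[0,0,0]},
    {"hand":93,"xyz":[0.25,-0.75,0],"turn":[0,0,0]},
    {"hand":93,"xyz":[0.1,-0.7,0],"turn":[0,0,0]},
    {"hand":93,"xyz":[0.1,-0.5,0],"turn":[0,0,0]},
    {"hand":93,"xyz":[0,-0.2,0],"turn":[0,0,0]},
    {"hand":93,"xyz":[0,0,0],"turn":[0,0,0]},
    {"hand":93,"xyz":[0,0,0],"turn":[0,0,0]},
  ],
)

```text
time_s: 25.65
position: [580.5, 0.9, 146.6]
tcp_rot: [-0.001, 0.83, 0.557, 0.001]
force: [-0.4, -0.2, 1.3]
finger_gap: 1.001
grip_force: 0.0
```

```bash
python3 - <<'E'
from h import *
import pickle
C={n:read_camera(n) for n in('side','wrist')}; pickle.dump(C,open('c3.pkl','wb')); st()
c=C['wrist']; u,v=proj(c,[582,24,70]).astype(int); x0,y0=u-50,v-50
A=cv2.resize(c['frame'][y0:y0+100,x0:x0+100],(400,400),interpolation=cv2.INTER_CUBIC)
d=C['side']; u2,v2=proj(d,[461,402,30]).astype(int)
B=cv2.resize(d['frame'][340:420,u2-40:u2+40],(400,400),interpolation=cv2.INTER_CUBIC)
cv2.imwrite('pics/crop4.png',np.hstack([A,B])[:,:,::-1]); print(x0,y0)
E
```

```text
pos [580.5   1.5 146.3] closing axis deg -22.2 tilt [-0.     0.002 -1.   ] F [-0.1  0.3  0.7] gap 92.8 j7 -0.37
222 144
```

View pics/crop4.png

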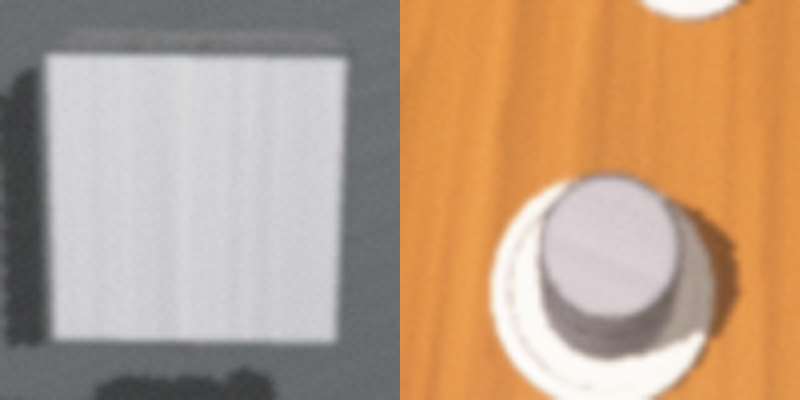

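The big round tin is upright in its tray. The big square lid corners in the crop are (44,55), (348,57), (338,342) and (52,341).

```bash
python3 - <<'E'
from h import *
import pickle
c=pickle.load(open('c3.pkl','rb'))['wrist']
Q=np.array([ray(c,222+a/4,144+b/4,70)[:2] for a,b in((44,55),(348,57),(338,342),(52,341))],np.float32)
print(Q.round(1),cv2.minAreaRect(Q),Q.mean(0))
for i in range(4): d=Q[(i+1)%4]-Q[i]; print(np.hypot(*d),np.degrees(np.arctan2(d[1],d[0])))
E
```

```text
[[564.5  63.7]
 [621.   40.2]
 [597.6 -15.6]
 [540.8   7.9]] ((580.9119262695312, 24.04581069946289), (60.65220642089844, 61.67578125), 67.39396667480469) [580.9727    24.065792]
61.26783 -22.606028
60.485245 -112.80889
61.461845 157.54997
60.65358 67.0086
```

>>> send_rows(
  rows=[
    {"hand":93,"xyz":[0.01,0.25,0],"turn":[0,0,-0.05]},
    {"hand":93,"xyz":[0,0.18,0],"turn":[0,0,0]},
    {"hand":93,"xyz":[0,0,-0.2],"turn":[0,0,0]},
    {"hand":93,"xyz":[0,0,-0.5],"turn":[0,0,0]},
    {"hand":93,"xyz":[0,0,-0.6],"turn":[0,0,0]},
    {"hand":93,"xyz":[0,0,-0.5],"turn":[0,0,0]},
    {"hand":93,"xyz":[0,0,-0.3],"turn":[0,0,0]},
    {"hand":85,"xyz":[0,0,-0.08],"turn":[0,0,0]},
  ],
)

```text
time_s: 26.55
position: [579.2, 20.5, 34.5]
tcp_rot: [-0.001, 0.833, 0.554, -0.002]
force: [0.1, -0.2, -0.0]
finger_gap: 0.957
grip_force: 0.0
```

>>> send_rows(
  rows=[
    {"hand":78,"xyz":[0,0,0],"turn":[0,0,0]},
    {"hand":72,"xyz":[0,0,0],"turn":[0,0,0]},
    {"hand":69,"xyz":[0,0,0],"turn":[0,0,0]},
    {"hand":67,"xyz":[0,0,0],"turn":[0,0,0]},
    {"hand":65,"xyz":[0,0,0],"turn":[0,0,0]},
    {"hand":63,"xyz":[0,0,0],"turn":[0,0,0]},
    {"hand":55,"xyz":[0,0,0],"turn":[0,0,0]},
    {"hand":45,"xyz":[0,0,0],"turn":[0,0,0]},
  ],
)

```text
time_s: 27.35
position: [580.6, 20.5, 37.5]
tcp_rot: [-0.0, 0.833, 0.554, -0.0]
force: [-2.7, 1.9, 5.9]
finger_gap: 0.683
grip_force: 30.0
```

>>> send_rows(
  rows=[
    {"hand":45,"xyz":[0,0,0.1],"turn":[0,0,0]},
    {"hand":45,"xyz":[0,0,0.25],"turn":[0,0,0]},
    {"hand":45,"xyz":[0,0,0.4],"turn":[0,0,0]},
    {"hand":45,"xyz":[0,0,0.45],"turn":[0,0,0]},
    {"hand":45,"xyz":[-0.05,-0.1,0.3],"turn":[0,0,0]},
    {"hand":45,"xyz":[-0.15,-0.3,0.2],"turn":[0,0,0]},
    {"hand":45,"xyz":[-0.25,-0.5,0.1],"turn":[0,0,0.2]},
    {"hand":45,"xyz":[-0.3,-0.6,0],"turn":[0,0,0.3]},
  ],
)

```text
time_s: 28.15
position: [543.3, -56.1, 128.0]
tcp_rot: [0.001, 0.812, 0.583, 0.0]
force: [1.4, -0.3, -2.8]
finger_gap: 0.685
grip_force: 30.0
```

>>> send_rows(
  rows=[
    {"hand":45,"xyz":[-0.3,-0.6,0],"turn":[0,0,0.3]},
    {"hand":45,"xyz":[-0.3,-0.6,0],"turn":[0,0,0.3]},
    {"hand":45,"xyz":[-0.3,-0.6,0],"turn":[0,0,0.2]},
    {"hand":45,"xyz":[-0.3,-0.6,0],"turn":[0,0,0]},
    {"hand":45,"xyz":[-0.3,-0.6,0],"turn":[0,0,0]},
    {"hand":45,"xyz":[-0.2,-0.5,0],"turn":[0,0,0]},
    {"hand":45,"xyz":[-0.09,-0.27,0],"turn":[0,0,0]},
    {"hand":45,"xyz":[0,0,0],"turn":[0,0,0]},
  ],
)

```text
time_s: 28.95
position: [452.3, -246.4, 127.1]
tcp_rot: [0.0, 0.781, 0.624, -0.001]
force: [-0.8, 0.5, -1.0]
finger_gap: 0.686
grip_force: 30.0
```

```bash
python3 - <<'E'
from tray import *
c=trays('wrist',amin=400); st(); trays('side',(250,110,345,220)); trays('scene',(150,240,270,330)); st()
E
```

```text
wrist [278. 234.] rect [ 444.4 -277.8] [ 43.3 127.5] 77.2 circ [ 444.6 -276.7]
wrist [280. 172.] rect [ 458.9 -213.7] [37.4 96.5] 77.2 circ [ 458.9 -213.6]
pos [ 453.5 -243.9  127.1] closing axis deg -12.5 tilt [-0.  0. -1.] F [-0.4  0.  -2.6] gap 64.3 j7 0.23
side [307. 173.] rect [ 453.4 -238.2] [100.2  95.4] 78.1 circ [ 455.  -237.1]
scene [192. 318.] rect [ 456.4 -375. ] [34.2 34.2] 83.7 circ [ 456.9 -376.1]
scene [227. 286.] rect [ 456.3 -240.7] [ 97.7 100.1] 77.2 circ [ 455.5 -242.5]
pos [ 454.8 -241.5  127.1] closing axis deg -12.3 tilt [ 0.     0.002 -1.   ] F [ 0.1 -0.2 -2.6] gap 63.5 j7 0.23
```

>>> send_rows(
  rows=[
    {"hand":45,"xyz":[0,-0.04,-0.4],"turn":[0,0,0]},
    {"hand":45,"xyz":[0,0,-0.5],"turn":[0,0,0]},
    {"hand":45,"xyz":[0,0,-0.45],"turn":[0,0,0]},
    {"hand":45,"xyz":[0,0,-0.35],"turn":[0,0,0]},
    {"hand":45,"xyz":[0,0,-0.18],"turn":[0,0,0]},
    {"hand":45,"xyz":[0,0,0],"turn":[0,0,0]},
    {"hand":45,"xyz":[0,0,0],"turn":[0,0,0]},
    {"hand":45,"xyz":[0,0,0],"turn":[0,0,0]},
  ],
)

```text
time_s: 29.9
position: [455.1, -245.4, 34.1]
tcp_rot: [0.001, 0.779, 0.627, 0.001]
force: [-0.3, 0.1, -1.5]
finger_gap: 0.687
grip_force: 30.0
```

```bash
python3 - <<'E'
from h import *
c=read_camera('wrist'); st()
d=read_camera('side'); u,v=proj(d,[454,-240,20]).astype(int)
A=cv2.resize(c['frame'][130:330,180:380],(400,400)); B=cv2.resize(d['frame'][v-40:v+40,u-40:u+40],(400,400))
cv2.imwrite('pics/crop5.png',np.hstack([A,B])[:,:,::-1])
E
```

```text
pos [ 455.  -245.5   34.1] closing axis deg -12.4 tilt [ 0.002 -0.001 -1.   ] F [-0.3  0.7 -1.3] gap 63.7 j7 0.23
```

View pics/crop5.png

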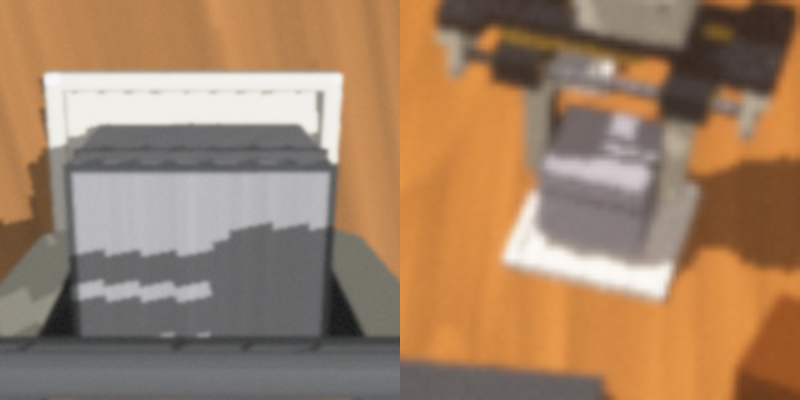

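The tin is slightly to the right (+x) of the tray centre by about 2.5 mm: tray columns 45-342, tin 68-335 in the crop. Correct and lower.

>>> send_rows(
  rows=[
    {"hand":45,"xyz":[-0.04,0.03,-0.05],"turn":[0,0,0]},
    {"hand":45,"xyz":[0,0,-0.06],"turn":[0,0,0]},
    {"hand":45,"xyz":[0,0,-0.05],"turn":[0,0,0]},
    {"hand":45,"xyz":[0,0,-0.03],"turn":[0,0,0]},
    {"hand":45,"xyz":[0,0,-0.02],"turn":[0,0,0]},
    {"hand":45,"xyz":[0,0,0],"turn":[0,0,0]},
    {"hand":45,"xyz":[0,0,0],"turn":[0,0,0]},
  ],
)

```text
time_s: 30.7
position: [452.2, -243.9, 22.6]
tcp_rot: [-0.0, 0.779, 0.627, 0.0]
force: [0.2, -0.5, -2.4]
finger_gap: 0.691
grip_force: 30.0
```

>>> send_rows(
  rows=[
    {"hand":45,"xyz":[0,0,-0.02],"turn":[0,0,0]},
    {"hand":45,"xyz":[0,0,0],"turn":[0,0,0]},
    {"hand":45,"xyz":[0,0,0],"turn":[0,0,0]},
  ],
)

```text
time_s: 31.0
position: [452.3, -243.9, 22.4]
tcp_rot: [0.0, 0.779, 0.627, 0.0]
force: [-0.8, 0.2, 5.2]
finger_gap: 0.688
grip_force: 30.0
```

>>> send_rows(
  rows=[
    {"hand":64,"xyz":[0,0,0],"turn":[0,0,0]},
    {"hand":68,"xyz":[0,0,0],"turn":[0,0,0]},
    {"hand":76,"xyz":[0,0,0],"turn":[0,0,0]},
    {"hand":84,"xyz":[0,0,0],"turn":[0,0,0]},
    {"hand":86,"xyz":[0,0,0.1],"turn":[0,0,0]},
    {"hand":86,"xyz":[0,0,0.3],"turn":[0,0,0]},
    {"hand":86,"xyz":[0,0,0.6],"turn":[0,0,0]},
    {"hand":86,"xyz":[0,0,0.7],"turn":[0,0,0]},
  ],
)

```text
time_s: 31.8
position: [451.3, -243.4, 106.9]
tcp_rot: [-0.001, 0.779, 0.627, -0.001]
force: [-0.3, 0.3, -0.2]
finger_gap: 0.921
grip_force: 0.0
```

>>> send_rows(
  rows=[
    {"hand":86,"xyz":[0,0,0.8],"turn":[0,0,0]},
    {"hand":86,"xyz":[0,0,0.8],"turn":[0,0,0]},
    {"hand":86,"xyz":[0.3,0.3,0.6],"turn":[0,0,0]},
    {"hand":86,"xyz":[0.6,0.6,0.2],"turn":[0,0,0]},
    {"hand":86,"xyz":[0.6,0.6,0],"turn":[0,0,0]},
    {"hand":86,"xyz":[0.4,0.4,0],"turn":[0,0,0]},
    {"hand":86,"xyz":[0,0,0],"turn":[0,0,0]},
    {"hand":86,"xyz":[0,0,0],"turn":[0,0,0]},
  ],
)

```text
time_s: 32.6
position: [546.9, -148.5, 226.5]
tcp_rot: [-0.0, 0.779, 0.627, -0.0]
force: [-0.3, -1.0, 0.1]
finger_gap: 0.925
grip_force: 0.0
```

```bash
python3 - <<'E'
from h import *
c=snap('side','end.png'); st()
E
```

```text
pos [ 546.3 -149.8  226.5] closing axis deg -12.5 tilt [-0.001 -0.001 -1.   ] F [-1.   0.1 -0.2] gap 85.7 j7 0.0
```

View pics/end.png

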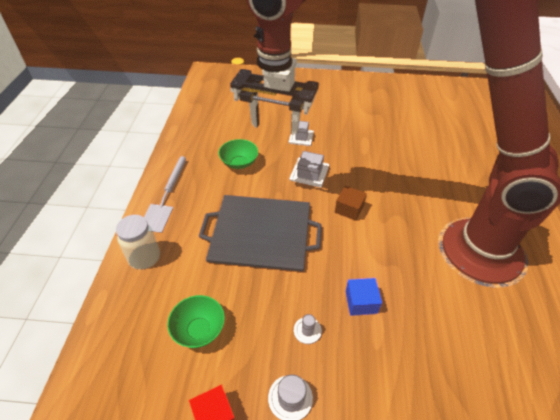

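All four tins stand in their own trays (pixels (302,131), (311,165), (308,325), (291,390)). The griddle is clear, the bowls have not moved and the arm is free.

```bash
python3 -c "
from workcell import r
print(r.job_done())"
```

```text
the job is handed in; nothing more can be done
None
```

I moved all four tins from the griddle to their matching trays in top-down order; the final picture shows them upright, the griddle clear and the bowls unmoved, and I handed the job in at about 33 s (verdict not shown).

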